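# Prop the bread case door open on its stay

### The arm

A 6-joint arm with a two-finger parallel gripper is mounted at the origin on the work surface. World frame = base frame: x ahead of the robot, y to its left, z up, the work surface at z = 0. Lengths are in m, angles in rad, forces in N, time in s.
With the tool pointing down it reaches from about 0.3 to 0.875 m from the base axis. Payload 4.2 kg.
Tool frame: the origin (TCP) lies at the very end of the fingers, on their centre line; the grasp point (between the pads) lies 19 mm behind it; z points along the fingers, y is the direction in which the jaws open and shut (so a half turn about z gives the same grasp; the last joint's range is limited). The gripper opens to 85 mm and grips with 20 to 120 N. Pads are 22 mm wide; open, the fingers measure 114 mm over their backs; the gripper's body (76 mm by 85 mm) begins 54 mm behind the grasp point. The pads swing forward as they close: fully open they stand 13 mm farther back than shut.
Start: joints at [-1.197, 0.32, 1.565, -0, 1.257, -0.02], TCP at [0.221, -0.531, 0.231] pointing down, gripper open.
Joint ranges: [-3.11, 3.11], [-0.84, 2.01], [0.21, 2.61], [-1.34, 4.49], [0.05, 2.63], [-2.56, 2.56]. Speed limits (rad/s): [2.57, 2.57, 3.14, 3.14, 3.14, 3.14].

### API

Orientations are given as [roll, pitch, yaw] about the fixed x, y, z axes, in that order (R = Rz(yaw) Ry(pitch) Rx(roll)).
In Python, from bench import * gives the robot as it stands. The module is installed in compiled form; this text tells all that it offers.
- The arm moves only by the tool jog_arm, never from a script. Its argument "motion" is a list of rows, each a list of 7 numbers: the closure, from 0 (fully open) to 1 (shut), then the shift along the world's x, y, z in mm, then the turn, a rotation vector about the world's x, y, z in rad. In form: [[jaw, dx, dy, dz, rx, ry, rz], ...]. A call has exactly 10 rows; each row is the pose to reach, as a shift and turn from the pose measured when the call began; what a row does not reach only later rows make up. A row lasts 1/10 s, in which the tool goes at most 50 mm and 8.59 degrees, less where a joint would pass 70% of its speed; a pose out of reach is approached as far as the arm can. A call with a gripper value outside its range is refused whole. The fingers move at their own pace and stop on an object; the grip force is fixed at half the most. Time passes only in rows, so rows that repeat a pose let the fingers close, or fill a call up. It gives the time, the measured TCP pose, the force and the opening at its end, in the units of the state.
- state(): the state, without advancing time (a new reading comes with each control period).
- get_image(name): name is "scene" or "top" or "wrist"; returns the picture (400x640x3 uint8, red, green, blue); there is no depth.
- camera_model(name): a dict with "K" (3x3 intrinsics, pixels), "world_to_cam" (4x4, takes a point from world to camera coordinates). Camera axes: x right, y down, z forward; pixel columns grow to the right and rows downward; lengths in m; the calibration is good to about 2 mm. A picture is of the moment at which its call begins: read the wrist's pose just before it. camera_model takes no time and is no camera call; for the wrist camera it gives the pose at the moment of the call.
- close_job(): hands the job in, once; it reports no verdict.
The state is a dict: "time_s": time; "joint_pos": joint angles; "qvel": joint speeds; "effort": joint torques, N m; "eef_pos": TCP position; "tool_rot": TCP orientation; "force": force on the tool from outside, world axes, zero at the start; "torque": the same for the moment, N m; "gripper_width": finger opening in m.
Only numpy, scipy, OpenCV 4.12 (cv2) and the standard library are available. Lean on these libraries where they do the work, as an engineer would, in place of code of your own. Each camera call takes 0.05 s, during which the arm holds its last target.

### The job

Breakfast is being served: prop the sprung door of the bread case open on its stay. Take the stay by its knob, lift it and push the door open with it, then set the third hole from the door end over the peg on the roof and lower the bar until it lies fully down on the peg; the peg's exact place has to be felt for, so never press or push the bar hard against it. Let go so that the stay alone holds the door, and leave the cups, jar and bowl where they are.

Things in the scene. Friction and masses are not known exactly. Their poses are not given: they have to be found in the camera images.
- case: Wood-framed glass bread case, fixed on the counter: 260 mm deep (its x), 340 wide (its y), flat wooden roof with its top 180 mm above the counter. Origin at the centre of its underside, z up. Its door is on its -x face, turned away from the robot.
- door (a joint): Opening of the glazed door in rad, 0 shut, at most 1.4. Hinge axis upright at x -142, y +155 mm in the case's frame; shut, the door runs 320 mm from there along the case's -y; it swings out to the case's -x. Top 176 mm above the counter. A spring (0.35 N m per rad) closes it against 0.1 N m of friction: it stays put below 0.28 rad and falls shut from wider.
- swivel (a joint): Turn of the stay bar about the upright stud on the door, in rad, free, up to 2.4: 0 = along the door towards its free edge, growing as the bar swings in over the roof. In the case's frame the bar points along (sin b, -cos b), b = swivel - door. At first the bar lies unhooked over the roof, clear of the peg.
- stay: Dark iron stay bar, 24 mm wide, 5 thick, 0.14 to 0.28 kg, underside 190 mm above the counter when down. Origin on its stud on the door, 120 mm from the hinge axis; x along the bar. There it also lifts freely (level to 1.2 rad) and falls back by its weight. Five round holes 9.6 mm wide on its middle line, 135, 160, 185, 210, 235 mm from the stud.
- stay_knob (a point): Centre of the upright iron knob at the bar's free end, 265 mm from the stud along the bar: a cylinder 16 mm across, 26 mm tall, on a neck 6 mm high; its centre 21.5 mm above the middle of the bar's thickness, 214 mm above the counter when the bar is down.
- stay_hole3 (a point): Centre of the third hole counted from the door end, 185 mm from the stud, halfway through the bar's thickness.
- peg_plate: Steel plate on the roof near the door, 26 by 60 mm, 3 thick, slotted along its y (= the case's y). Origin: centre of its underside. In the slot the fixed upright steel peg is clamped, up to 8 mm either side of the centre, different each time, not given. Peg 8 mm thick, its bevelled flat top 28 mm above the roof; foot disc 17 mm across, 8 high. A bar down on it lies level.
- cup_stack: Loose stack of white paper cups, 82 mm across, 160 mm tall, origin at the centre of its underside; to be left alone.
- jam_jar: Loose amber glass jam jar with a brass lid, 68 mm across, 85 mm tall, origin at the centre of its underside; to be left alone.
- sugar_bowl: Loose white sugar bowl, 90 mm across, 60 mm tall, origin at the centre of its underside; to be left alone.

How it is judged:
At the end, for the whole second after the job is handed in: The third hole is on the peg: its centre within 10.5 mm (sideways) of the plate's centre and the bar down to within 4 mm of level there, the door held between 0.5 and 0.8 rad and at rest (under 0.03 rad/s) (horizontal distance between stay_hole3 and peg_plate below 0.0105 m and z of stay_hole3 in the frame of peg_plate below 0.0165 m and value of joint door between 0.5 and 0.8 rad and velocity of joint door between -0.03 and 0.03 rad/s); the robot touches nothing.
It fails at once if The stay is pressed or pushed against its peg with more than 25 N (contact force between stay and peg_plate above 25 N).
It fails at once if The cup stack, jam jar or sugar bowl is shifted by more than 20 mm (distance of any of cup_stack, jam_jar, sugar_bowl from where it was at the start of the episode above 0.02 m).
It also fails if it takes over 67 s, if anything falls off the work surface, if the arm or the gripper's body presses on something with over 40 N, if the wrist force passes 120 N, or if a joint passes its speed limit or range.

## Working session

There is one attempt and no reset: what is moved stays moved. The work goes in short steps, Python scripts to look and compute and a tool call to move; the robot and the scene stay as the last step left them, time stands still between calls to the robot, and variables do not carry over. Pictures are saved under pics/ and viewed, and the job is handed in when it is done.

Besides the shell and the picture viewer there is one more tool, called after "Call:" as name([rows], argument=value, ...), one row to a line, values as JSON. jog_arm: Moves the arm, as the interface text tells. Its arguments: {"type":"object","properties":{"motion":{"type":"array"}},"required":["motion"]}

```bash
mkdir -p pics; python3 - <<'E'
from bench import *
import cv2
print(state())
for n in("scene","top","wrist"):
    cv2.imwrite(f"pics/{n}0.png",cv2.cvtColor(get_image(n),cv2.COLOR_RGB2BGR))
    print(n,camera_model(n))
E
```

```text
{'time_s': 0.0, 'joint_pos': array([-1.19703606e+00,  3.20309096e-01,  1.56567311e+00, -1.14227676e-05,
        1.25741130e+00, -1.99580690e-02]), 'qvel': array([ 0.0007604 , -0.0008398 ,  0.00119138, -0.00074001,  0.00104535,
        0.00030802]), 'effort': array([-1.24910941e-03, -4.15532327e+01, -2.34164143e+01, -4.29243073e-05,
        8.22775299e-03,  9.45557531e-06]), 'eef_pos': array([ 0.2204296 , -0.53055304,  0.23047469]), 'tool_rot': array([-3.13979195e+00, -2.50811838e-05,  3.93721843e-01]), 'force': array([-0.34844408,  0.06193468, -0.23647434]), 'torque': array([ 0.01463901, -0.01201719, -0.00726446]), 'gripper_width': 0.08560119443964562}
scene {'K': array([[459.87905064,   0.        , 317.89467941],
       [  0.        , 459.87905064, 197.80112913],
       [  0.        ,   0.        ,   1.        ]]), 'world_to_cam': array([[ 0.71137592,  0.70277708,  0.00697704, -0.35077333],
       [ 0.56703007, -0.56804612, -0.59649016, -0.3119354 ],
       [-0.41523633,  0.42828493, -0.80259007,  1.67857135],
       [ 0.        ,  0.        ,  0.        ,  1.        ]])}
top {'K': array([[376.9565614 ,   0.        , 326.36458822],
       [  0.        , 376.9565614 , 202.80767074],
       [  0.        ,   0.        ,   1.        ]]), 'world_to_cam': array([[-0.01766401, -0.99928699, -0.03336899, -0.05792111],
       [-0.99162176,  0.02178029, -0.12732599,  0.61580015],
       [ 0.12796199,  0.03084033, -0.99129945,  1.296365  ],
       [ 0.        ,  0.        ,  0.        ,  1.        ]])}
wrist {'K': array([[303.38791025,   0.        , 319.98050806],
       [  0.        , 303.38791025, 198.88959272],
       [  0.        ,   0.        ,   1.        ]]), 'world_to_cam': array([[ 0.3831041 , -0.92370452, -0.00109838, -0.57501423],
       [-0.88051067, -0.36554842,  0.30178688, -0.0394242 ],
       [-0.27916342, -0.11464866, -0.95337478,  0.37869768],
       [ 0.        ,  0.        ,  0.        ,  1.        ]])}
```

View pics/scene0.png

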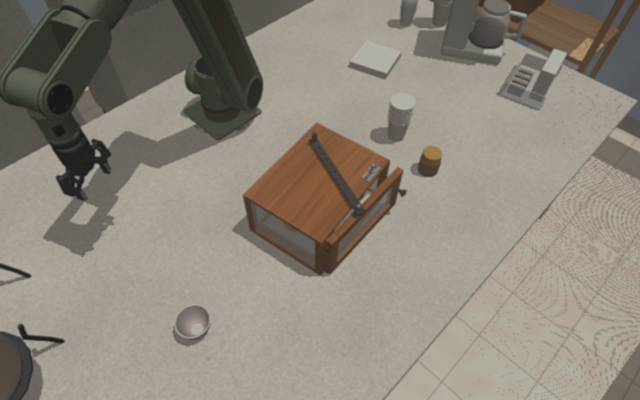

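View pics/top0.png

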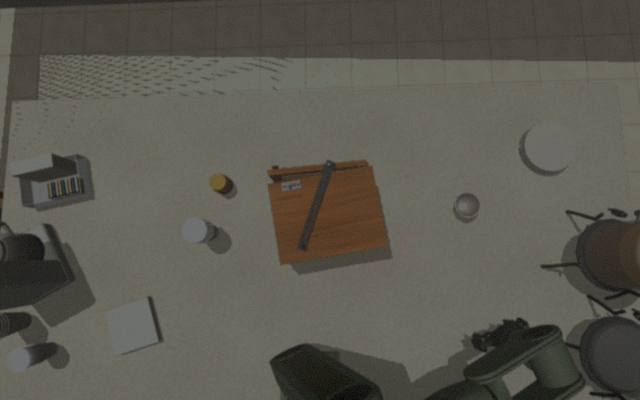

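View pics/wrist0.png

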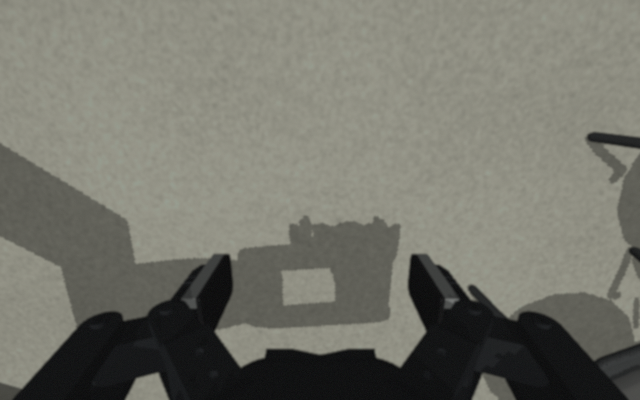

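The scene view has the case at centre with its door on the far side. In the top view the stay runs from the stud at about (330,163) to the knob at (303,247), and the plate is at (291,186). I'll enlarge that area and measure.

```bash
cat > h.py <<'E'
import numpy as np, cv2
from bench import *
def ray(cm,u,v):
    R=cm["world_to_cam"][:3,:3];t=cm["world_to_cam"][:3,3]
    d=R.T@np.linalg.inv(cm["K"])@np.array([u,v,1.]);return -R.T@t,d
def onz(cm,u,v,z):
    c,d=ray(cm,u,v);return c+d*(z-c[2])/d[2]
def proj(cm,p):
    q=cm["world_to_cam"]@np.append(p,1);q=cm["K"]@q[:3];return q[:2]/q[2]
def shot(n,f):
    cm=camera_model(n);im=cv2.cvtColor(get_image(n),cv2.COLOR_RGB2BGR);cv2.imwrite(f"pics/{f}.png",im);return cm,im
def zoom(f,x0,y0,x1,y1,s,o):
    im=cv2.imread(f"pics/{f}.png")[y0:y1,x0:x1];cv2.imwrite(f"pics/{o}.png",cv2.resize(im,None,fx=s,fy=s,interpolation=cv2.INTER_CUBIC))
E
python3 -c "
from h import *
zoom('top0',255,145,400,275,5,'top0z');zoom('scene0',235,115,435,275,4,'scene0z')"
```

```text
(no output)
```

View pics/top0z.png

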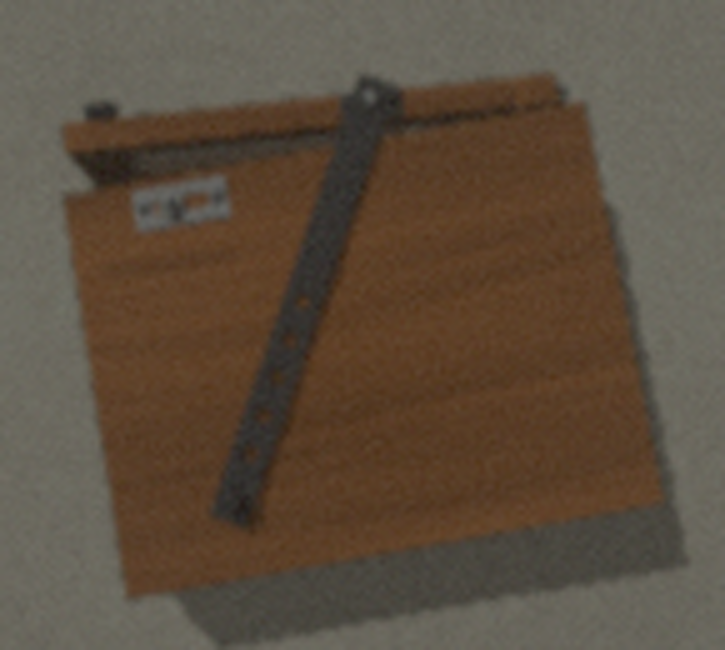

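View pics/scene0z.png

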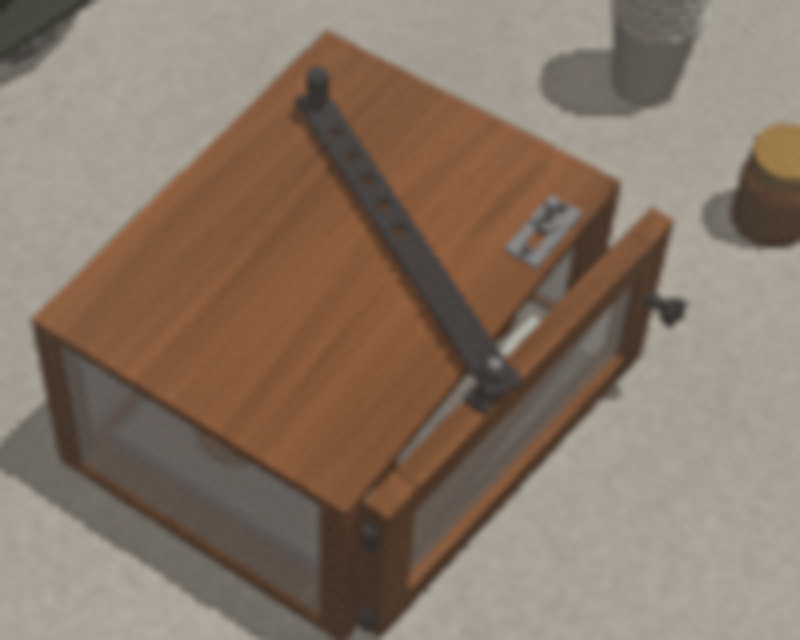

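```bash
cat > m1.py <<'E'
from h import *
from scipy.optimize import least_squares
T=camera_model("top");S=camera_model("scene")
t=lambda x,y:((x+.5)/5-.5+255,(y+.5)/5-.5+145)
s=lambda x,y:((x+.5)/4-.5+235,(y+.5)/4-.5+115)
loc=np.array([[-.13,-.17],[-.13,.17],[.13,.17],[.13,-.17]])
tp=[t(65,198),t(583,104),t(663,500),t(130,597)]
sp=[s(618,183),s(348,512),s(38,320),s(328,30)]
PT=np.array([onz(T,*p,.18)[:2] for p in tp]);PS=np.array([onz(S,*p,.18)[:2] for p in sp])
def f(x):
    c,sn=np.cos(x[2]),np.sin(x[2]);return loc@np.array([[c,-sn],[sn,c]]).T+x[:2]
for P in (PT,PS):
    r=least_squares(lambda x:(f(x)-P).ravel(),[.6,0,3.1]);print(r.x,(r.fun*1000).round(1))
P2=np.vstack([PT,PS])
r=least_squares(lambda x:(np.vstack([f(x)]*2)-P2).ravel(),[.6,0,3.1]);X=r.x;print("both",X)
def tocase(p):
    c,sn=np.cos(X[2]),np.sin(X[2]);d=np.array(p)[:2]-X[:2];return np.array([c*d[0]+sn*d[1],-sn*d[0]+c*d[1]])
def show(n,p): print(n,p[:2].round(4),(tocase(p)*1000).round(1))
# plate centre
pc=[t(133,187),t(226,176),t(231,216),t(138,233)]
show("plateT",np.mean([onz(T,*p,.183) for p in pc],0))
pc=[s(549,196),s(581,211),s(540,267),s(505,248)]
show("plateS",np.mean([onz(S,*p,.183) for p in pc],0))
def tri(a,b):
    A=[];B=[]
    for cm,p in((T,a),(S,b)):
        c,d=ray(cm,*p);d/=np.linalg.norm(d);M=np.eye(3)-np.outer(d,d);A.append(M);B.append(M@c)
    q=np.linalg.lstsq(np.vstack(A),np.hstack(B),rcond=None)[0];return q
k=tri(t(243,507),s(319,72));print("knobtop",k);show("knob",k)
show("knobS",onz(S,*s(319,72),.227))
show("knobbaseS",onz(S,*s(316,100),.195))
show("studT",onz(T,*t(370,94),.196));show("studS",onz(S,*s(494,362),.196))
for h in [(303,302),(290,338),(276,376),(263,414),(249,454)]: show("hT",onz(T,*t(*h),.195))
for h in [(337,131),(353,155),(367,181),(383,206),(399,231)]: show("hS",onz(S,*s(*h),.195))
E
python3 m1.py
```

```text
[ 0.56070165 -0.07422378  3.30202587] [ 1.5  1.9  2.8 -1.6 -1.9 -1.9 -2.3  1.6]
[ 0.56533353 -0.07120619  3.3012852 ] [ 2.   4.8  2.1 -1.5 -3.4 -3.1 -0.7 -0.3]
both [ 0.56301759 -0.07271499  3.30165588]
plateT [0.6549 0.037 ] [-108.2  -93.7]
plateS [0.6573 0.0401] [-111.1  -96.3]
knobtop [0.46574367 0.00123545 0.2269693 ]
knob [0.4657 0.0012] [ 84.2 -88.5]
knobS [0.4699 0.007 ] [ 79.2 -93.5]
knobbaseS [0.466  0.0079] [ 82.9 -95. ]
studT [ 0.7196 -0.0843] [-152.7   36.4]
studS [ 0.7133 -0.0764] [-147.7   27.6]
hT [ 0.5882 -0.04  ] [-30.1 -28.3]
hT [ 0.5658 -0.0316] [ -9.3 -40.2]
hT [ 0.5422 -0.0225] [ 12.5 -52.9]
hT [ 0.5187 -0.0142] [ 34.4 -64.9]
hT [ 0.4942 -0.0052] [ 57.2 -77.6]
hS [ 0.4981 -0.003 ] [ 53.  -79.1]
hS [ 0.5223 -0.0114] [ 30.5 -67. ]
hS [ 0.5462 -0.022 ] [  8.5 -52.8]
hS [ 0.57   -0.0307] [-13.6 -40.4]
hS [ 0.5933 -0.0392] [-35.2 -28.3]
```

```bash
python3 -c "
from h import *
zoom('top0',275,172,310,200,16,'tz');zoom('scene0',350,150,395,195,12,'sz')"
```

```text
(no output)
```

View pics/tz.png

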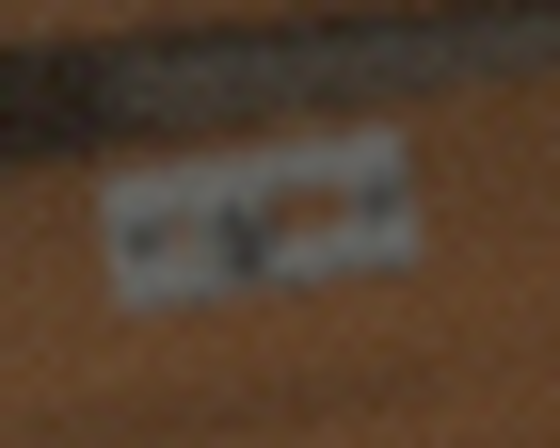

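View pics/sz.png

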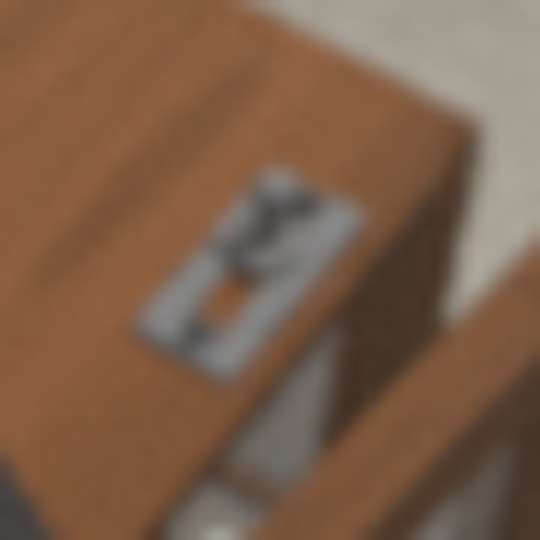

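Call:
jog_arm([
  [0,10,40,30,0,0,0.15],
  [0,40,90,60,0,0,0.3],
  [0,80,135,80,0,0,0.45],
  [0,120,180,80,0,0,0.6],
  [0,160,220,80,0,0,0.75],
  [0,200,260,80,0,0,0.9],
  [0,240,300,80,0,0,1.05],
  [0,275,335,80,0,0,1.2],
  [0,310,370,80,0,0,1.35],
  [0,340,405,80,0,0,1.5],
])

```text
time_s: 1.15
eef_pos: [0.5256, -0.1626, 0.3104]
tool_rot: [-3.14, 0.0, 1.9]
force: [-0.1, -0.3, 0.3]
gripper_width: 0.0857
```

Call:
jog_arm([
  [0,30,35,0,0,0,0.15],
  [0,60,70,0,0,0,0.3],
  [0,90,105,0,0,0,0.45],
  [0,120,140,0,0,0,0.6],
  [0,145,165,0,0,0,0.75],
  [0,160,182,0,0,0,0.86],
  [0,165,187,0,0,0,0.89],
  [0,165,187,0,0,0,0.89],
  [0,165,187,0,0,0,0.89],
  [0,165,187,0,0,0,0.89],
])

```text
time_s: 2.15
eef_pos: [0.6898, 0.0231, 0.3109]
tool_rot: [-3.14, 0.0, 2.788]
force: [0.4, 0.4, 0.4]
gripper_width: 0.0856
```

```bash
python3 - <<'E'
from h import *
s=state();print(s["eef_pos"],s["tool_rot"],s["joint_pos"].round(2))
cm,im=shot("wrist","w1");np.save("w1.npy",np.vstack([cm["K"],cm["world_to_cam"]@np.eye(4)[:, :3]]) ) if 0 else None
import pickle;pickle.dump(cm,open("w1.pkl","wb"))
E
```

```text
[0.68981663 0.02306344 0.31094179] [-3.13970786e+00  3.04597499e-04  2.78766084e+00] [ 0.02  0.48  1.11 -0.    1.55 -1.2 ]
```

View pics/w1.png

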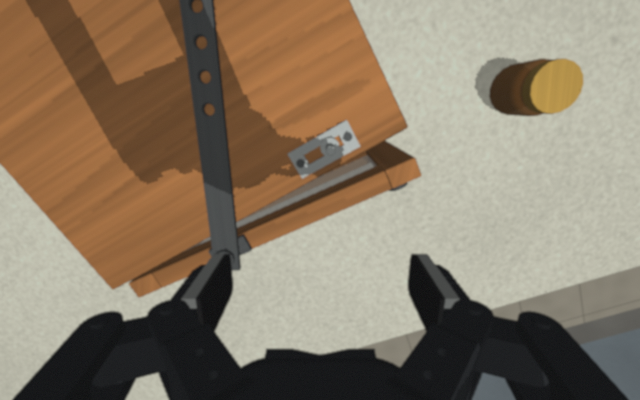

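```bash
python3 -c "
from h import *
zoom('w1',275,110,425,200,5,'w1z')
zoom('w1',100,180,260,300,5,'w1y')"
```

```text
(no output)
```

View pics/w1z.png

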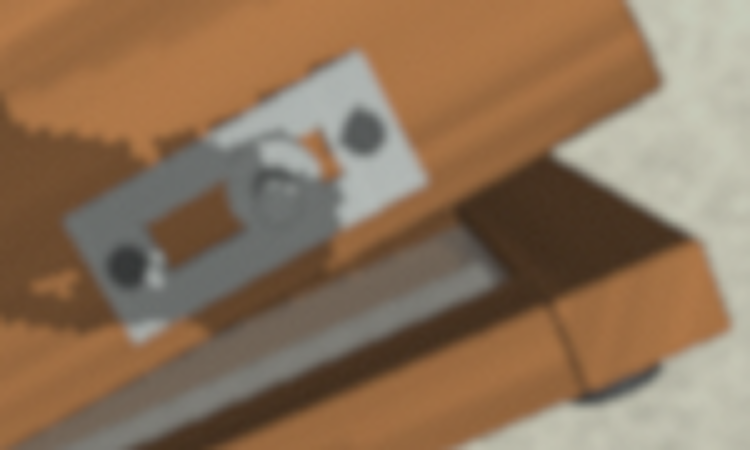

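View pics/w1y.png

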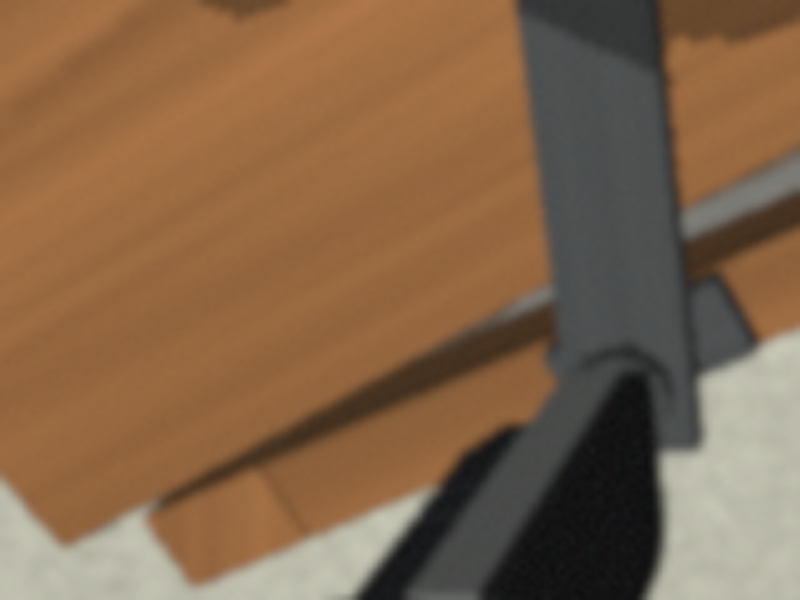

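```bash
cat > m2.py <<'E'
from h import *
import pickle
W=pickle.load(open("w1.pkl","rb"))
z=lambda x,y:((x+.5)/5-.5+275,(y+.5)/5-.5+110)
y=lambda x,yy:((x+.5)/5-.5+100,(yy+.5)/5-.5+180)
cs=np.array([onz(W,*z(*p),.183)[:2] for p in [(62,217),(360,48),(430,183),(135,345)]])
# corners: 0 hinge-side/robot? 1 free/robot-side, 2 free/door side,3
c=cs.mean(0);e=((cs[1]-cs[0])+(cs[2]-cs[3]))/2
print("plate",c,np.linalg.norm(e),np.linalg.norm((cs[3]-cs[0]+cs[2]-cs[1])/2))
yaw=np.arctan2(*((-e)[::-1]))-np.pi/2  # case +y points to hinge
print("case yaw",yaw%(2*np.pi))
p=onz(W,*z(277,200),.208)[:2];d=onz(W,*z(282,186),.188)[:2]
ey=-e/np.linalg.norm(e);ex=np.array([ey[1],-ey[0]])
for q in(p,d): print("peg",q,"along y",(q-c)@ey,"x",(q-c)@ex)
cor=[onz(W,*z(662,83),.18),onz(W,*y(65,545),.18)]
v=cor[1][:2]-cor[0][:2];print("roof door edge",cor,np.linalg.norm(v),(np.arctan2(v[1],v[0])-np.pi/2)%(2*np.pi))
dd=[onz(W,*z(730,327),.176),onz(W,*y(193,585),.176)]
v2=dd[1][:2]-dd[0][:2];print("door outer edge len",np.linalg.norm(v2),"ang rel",np.arctan2(v2[1],v2[0])-np.arctan2(v[1],v[0]))
print("holes",[onz(W,*h,.195)[:2].round(4) for h in [(209.5,110),(205.5,77),(201,42.5),(197.5,6)]])
E
python3 m2.py
```

```text
plate [0.6550019  0.03783428] 0.06004043485266035 0.026500284733491253
case yaw 3.2961113991449036
peg [0.65324006 0.04377648] along y -0.00614255324601195 x 0.0008263211002166844
peg [0.65419316 0.04496544] along y -0.007170658277297455 x -0.00029841678903006467
roof door edge [array([0.66148434, 0.11324794, 0.18      ]), array([ 0.71471146, -0.21782467,  0.18      ])] 0.335324020506843 3.301000279641502
door outer edge len 0.31663280847229347 ang rel -0.08127990032184917
holes [array([ 0.5907, -0.0378]), array([ 0.5671, -0.0295]), array([ 0.5438, -0.0216]), array([ 0.521 , -0.0128])]
```

Call:
jog_arm([
  [0,-45,-4,0,0,0,0],
  [0,-90,-8,0,0,0,0],
  [0,-135,-11,0,0,0,0],
  [0,-180,-14,0,0,0,0],
  [0,-212,-17,0,0,0,0],
  [0,-221,-17,0,0,0,0],
  [0,-221,-17,0,0,0,0],
  [0,-221,-17,0,0,0,0],
  [0,-221,-17,0,0,0,0],
  [0,-221,-17,0,0,0,0],
])

```text
time_s: 3.2
eef_pos: [0.4699, 0.0061, 0.3105]
tool_rot: [-3.14, -0.0, 2.788]
force: [-0.4, 0.8, 1.2]
gripper_width: 0.0852
```

```bash
python3 - <<'E'
from h import *
import pickle
s=state();print(s["eef_pos"],s["tool_rot"])
cm,im=shot("wrist","w2");pickle.dump(cm,open("w2.pkl","wb"))
zoom('w2',220,120,420,270,4,'w2z')
E
```

```text
[0.46993346 0.00613704 0.31054845] [-3.13966799e+00 -7.24340877e-05  2.78789678e+00]
```

View pics/w2z.png

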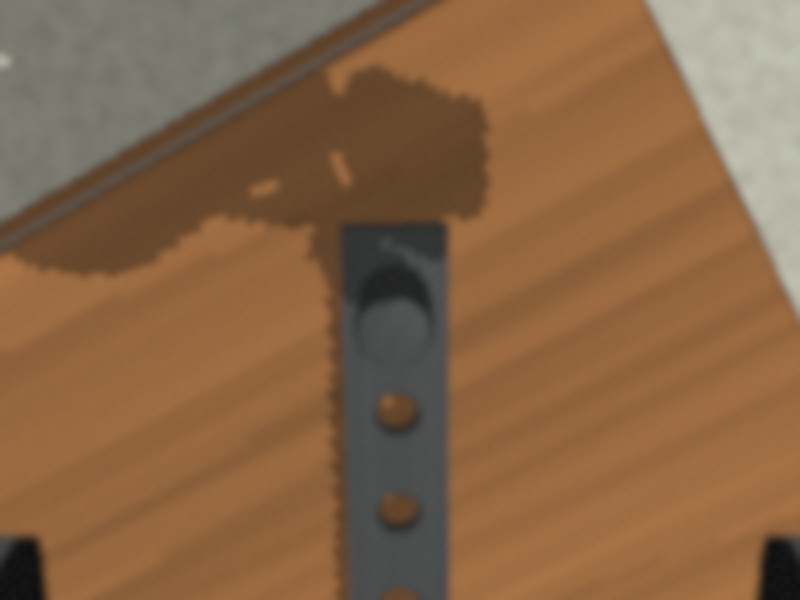

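```bash
python3 - <<'E'
from h import *
import pickle
W=pickle.load(open("w2.pkl","rb"));z=lambda x,y:((x+.5)/4-.5+220,(y+.5)/4-.5+120)
k=onz(W,*z(395,332),.227);h5=onz(W,*z(398,413),.195);h4=onz(W,*z(399,511),.195)
print(k,h5,h4,np.linalg.norm(k[:2]-h5[:2]),np.linalg.norm(h4-h5))
d=(h5-h4)[:2];print(np.arctan2(d[1],d[0]))
# target kinematics
yaw=3.30;c,s=np.cos(yaw),np.sin(yaw);R=np.array([[c,-s],[s,c]]);O=np.array([.5605,-.073])
H=O+R@[-.142,.155]
from scipy.optimize import brentq
P=np.array([.6537,.0443])
st=lambda d:H+R@(.12*np.array([-np.sin(d),-np.cos(d)]))
for P in (np.array([.6537,.0443]),np.array([.6537,.0443])+R@[0,.003],np.array([.6537,.0443])+R@[.003,0]):
    d=brentq(lambda d:np.linalg.norm(st(d)-P)-.185,.2,1.2);u=(P-st(d))/.185
    print("door",d,"stud",st(d),"angle",np.arctan2(u[1],u[0]),"knob",st(d)+.265*u)
d=.09;u=(k[:2]-st(d));print(st(d),np.linalg.norm(u),np.arctan2(u[1],u[0]))
E
```

```text
[0.4662428  0.00481196 0.227     ] [ 0.49444308 -0.0052109   0.195     ] [ 0.51763226 -0.01356324  0.195     ] 0.029928465345992823 0.024647514087415803
2.7958755853415576
door 0.5927227411967084 stud [ 0.77566744 -0.09480048] angle 2.2906617410881567 knob [0.60095732 0.10445156]
door 0.6155739555246394 stud [ 0.77814161 -0.09598266] angle 2.305138867966271 knob [0.60056529 0.10071928]
door 0.5780378543943283 stud [ 0.77406348 -0.09407073] angle 2.300470184047686 knob [0.59740744 0.10345811]
[ 0.71697023 -0.08394014] 0.26597213452188706 2.8013779928727907
```

Call:
jog_arm([
  [0,-3,-1,-30,0,0,0],
  [0,-3,-1,-60,0,0,0.007],
  [0,-3.5,-1,-90,0,0,0.008],
  [0,-3.5,-1,-105,0,0,0.008],
  [0,-3.5,-1,-109,0,0,0.008],
  [0,-3.5,-1,-109,0,0,0.008],
  [0.5,-3.5,-1,-109,0,0,0.008],
  [1,-3.5,-1,-109,0,0,0.008],
  [1,-3.5,-1,-109,0,0,0.008],
  [1,-3.5,-1,-109,0,0,0.008],
])

```text
time_s: 4.25
eef_pos: [0.4665, 0.0052, 0.2021]
tool_rot: [-3.14, 0.001, 2.796]
force: [0.6, -0.1, -0.1]
gripper_width: 0.0284
```

Call:
jog_arm([
  [1,0,0,0,0,0,0],
  [1,0,0,0,0,0,0],
  [1,0,0,0,0,0,0],
  [1,0,0,0,0,0,0],
  [1,0,0,0,0,0,0],
  [1,0,0,0,0,0,0],
  [1,0,0,0,0,0,0],
  [1,0,0,0,0,0,0],
  [1,0,0,0,0,0,0],
  [1,0,0,0,0,0,0],
])

```text
time_s: 5.25
eef_pos: [0.4665, 0.0052, 0.2021]
tool_rot: [-3.14, 0.001, 2.796]
force: [-0.6, 0.6, 0.4]
gripper_width: 0.0138
```

```bash
python3 - <<'E'
from h import *
s=state();print({k:s[k] for k in("eef_pos","tool_rot","force","torque","gripper_width","time_s")})
cm,im=shot("wrist","w3")
E
```

```text
{'eef_pos': array([0.46648822, 0.00517445, 0.20205358]), 'tool_rot': array([-3.13998594e+00,  7.71902245e-04,  2.79596821e+00]), 'force': array([-0.58737233,  0.62995405,  0.37457112]), 'torque': array([0.03674254, 0.09381019, 0.02081439]), 'gripper_width': 0.013849932477585071, 'time_s': 5.25}
```

View pics/w3.png

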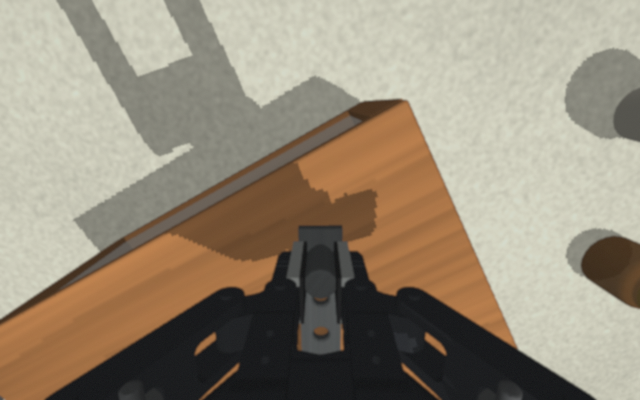

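```bash
cat > plan.py <<'E'
from h import *
from scipy.spatial.transform import Rotation as Ro
from scipy.optimize import brentq
yaw=3.30;c,s=np.cos(yaw),np.sin(yaw);R=np.array([[c,-s],[s,c]])
O=np.array([.5605,-.073])
H=O+R@[-.142,.155]
st=lambda d:H+R@(.12*np.array([-np.sin(d),-np.cos(d)]))
K0=np.array([.4665,.0052]);D0=.09
v=K0-st(D0);H=H+v*(1-.265/np.linalg.norm(v));v=K0-st(D0);A0=np.arctan2(v[1],v[0])
def pose(d,a,phi,T=.0096):
    u=np.array([np.cos(a),np.sin(a)])
    p=np.append(st(d)+u*(.265*np.cos(phi)-T*np.sin(phi)),.1925+.265*np.sin(phi)+T*np.cos(phi))
    R0=Ro.from_euler('z',a)  # tool relative rotation, bar frame
    return p,Ro.from_rotvec(phi*np.array([u[1],-u[0],0]))*R0
def fit(P):
    d=brentq(lambda d:np.linalg.norm(st(d)-P)-.185,.2,1.2);u=(P-st(d));return d,np.arctan2(u[1],u[0])
def rows(seq,base):
    p0,r0=base
    for d,a,ph in seq:
        p,r=pose(d,a,ph);rv=(r*r0.inv()).as_rotvec();print([1]+list(np.round((p-p0)*1000,1))+list(rv.round(3)))
def hole(d,a,phi): # hole centre
    u=np.array([np.cos(a),np.sin(a)]);return st(d)+u*.185*np.cos(phi)
def inv(tcp,a_guess,phi):  # from tcp xy+phi find d
    r=.265*np.cos(phi)-.0096*np.sin(phi)
    d=brentq(lambda d:np.linalg.norm(st(d)-tcp[:2])-r,-.1,1.3) if 0 else None
E
python3 - <<'E'
from plan import *
print(A0,H)
rows([(D0,A0,.17*t) for t in (np.arange(1,9)/8)],pose(D0,A0,0))
d1,a1=fit(np.array([.6537,.0443]));print(d1,a1)
# above peg, hole at lift: want hole over peg horizontally with radius .185cos(phi)
ph=.17
d2=brentq(lambda d:np.linalg.norm(st(d)-np.array([.6537,.0443]))-(.185*np.cos(ph)),.2,1.2);u=np.array([.6537,.0443])-st(d2);a2=np.arctan2(u[1],u[0]);print(d2,a2)
t=3*(np.arange(1,21)/20)**2-2*(np.arange(1,21)/20)**3
rows([(D0+(d2-D0)*x,A0+(a2-A0)*x,ph) for x in t],pose(D0,A0,ph))
E
```

```text
2.7996792562075385 [ 0.72436292 -0.20337128]
[1, np.float64(0.2), np.float64(-0.1), np.float64(5.6), np.float64(0.007), np.float64(0.02), np.float64(0.0)]
[1, np.float64(0.6), np.float64(-0.2), np.float64(11.3), np.float64(0.014), np.float64(0.04), np.float64(-0.0)]
[1, np.float64(1.1), np.float64(-0.4), np.float64(16.9), np.float64(0.021), np.float64(0.06), np.float64(0.0)]
[1, np.float64(1.7), np.float64(-0.6), np.float64(22.5), np.float64(0.028), np.float64(0.08), np.float64(-0.0)]
[1, np.float64(2.4), np.float64(-0.8), np.float64(28.0), np.float64(0.036), np.float64(0.1), np.float64(0.0)]
[1, np.float64(3.2), np.float64(-1.1), np.float64(33.6), np.float64(0.043), np.float64(0.12), np.float64(0.0)]
[1, np.float64(4.1), np.float64(-1.5), np.float64(39.2), np.float64(0.05), np.float64(0.14), np.float64(0.0)]
[1, np.float64(5.1), np.float64(-1.8), np.float64(44.7), np.float64(0.057), np.float64(0.16), np.float64(0.0)]
0.5995521624345341 2.2901763381418316
0.5751496647319485 2.283591515408169
[1, np.float64(0.7), np.float64(0.9), np.float64(0.0), np.float64(0.0), np.float64(0.0), np.f
[... 1448 characters left out ...]
), np.float64(-0.405)]
[1, np.float64(107.9), np.float64(88.4), np.float64(0.0), np.float64(0.0), np.float64(0.0), np.float64(-0.435)]
[1, np.float64(115.7), np.float64(92.3), np.float64(0.0), np.float64(0.0), np.float64(-0.0), np.float64(-0.462)]
[1, np.float64(122.2), np.float64(95.3), np.float64(0.0), np.float64(-0.0), np.float64(-0.0), np.float64(-0.485)]
[1, np.float64(127.3), np.float64(97.5), np.float64(0.0), np.float64(-0.0), np.float64(0.0), np.float64(-0.502)]
[1, np.float64(130.5), np.float64(98.9), np.float64(0.0), np.float64(-0.0), np.float64(-0.0), np.float64(-0.512)]
[1, np.float64(131.6), np.float64(99.3), np.float64(0.0), np.float64(0.0), np.float64(0.0), np.float64(-0.516)]
```

Call:
jog_arm([
  [1,0.2,-0.1,5.6,0.007,0.02,0],
  [1,0.5,-0.2,11.3,0.014,0.04,0],
  [1,1.0,-0.4,16.9,0.022,0.06,0],
  [1,1.6,-0.6,22.5,0.029,0.08,0],
  [1,2.4,-0.8,28.1,0.036,0.1,0],
  [1,3.2,-1.1,33.7,0.043,0.12,0],
  [1,4.1,-1.5,39.2,0.05,0.14,0],
  [1,5.1,-1.8,44.7,0.058,0.16,0],
  [1,5.1,-1.8,44.7,0.058,0.16,0],
  [1,5.1,-1.8,44.7,0.058,0.16,0],
])

```text
time_s: 6.3
eef_pos: [0.4719, 0.0032, 0.2463]
tool_rot: [-3.14, -0.168, 2.796]
force: [0.1, -0.1, -1.6]
gripper_width: 0.0134
```

Call:
jog_arm([
  [1,2,2.5,0,0,0,-0.01],
  [1,5,6,0,0,0,-0.024],
  [1,9,11,0,0,0,-0.044],
  [1,14,16.5,0,0,0,-0.068],
  [1,20,23,0,0,0,-0.095],
  [1,27,30,0,0,0,-0.125],
  [1,35,37.6,0,0,0,-0.16],
  [1,43,44.8,0,0,0,-0.193],
  [1,51,51.5,0,0,0,-0.225],
  [1,59.3,58,0,0,0,-0.258],
])

```text
time_s: 7.3
eef_pos: [0.5314, 0.0623, 0.2462]
tool_rot: [-3.14, -0.17, 2.536]
force: [-1.9, 2.3, -0.9]
gripper_width: 0.014
```

Call:
jog_arm([
  [1,10,7,0,0,0,-0.038],
  [1,20,14,0,0,0,-0.075],
  [1,30,20,0,0,0,-0.112],
  [1,40,25.5,0,0,0,-0.147],
  [1,48.5,30,0,0,0,-0.178],
  [1,56,33.5,0,0,0,-0.204],
  [1,62.5,36.5,0,0,0,-0.226],
  [1,68,38.7,0,0,0,-0.244],
  [1,71,40,0,0,0,-0.254],
  [1,72,40.2,0,0,0,-0.258],
])

```text
time_s: 8.3
eef_pos: [0.6035, 0.1027, 0.2462]
tool_rot: [-3.14, -0.17, 2.278]
force: [-1.9, 2.3, -0.2]
gripper_width: 0.0138
```

```bash
python3 - <<'E'
from h import *
import pickle
s=state();print({k:s[k] for k in("eef_pos","tool_rot","force","torque")})
for n in("wrist","scene","top"):
    cm,im=shot(n,n+"4");pickle.dump(cm,open(n+"4.pkl","wb"))
zoom('scene4',300,100,440,220,5,'scene4z');zoom('top4',240,130,400,260,5,'top4z')
E
```

```text
{'eef_pos': array([0.60353613, 0.1027351 , 0.24616587]), 'tool_rot': array([-3.14031107, -0.16983412,  2.27801613]), 'force': array([-1.92500936,  2.31283165, -0.19143399]), 'torque': array([0.28972021, 0.19052268, 0.11290595])}
```

View pics/wrist4.png

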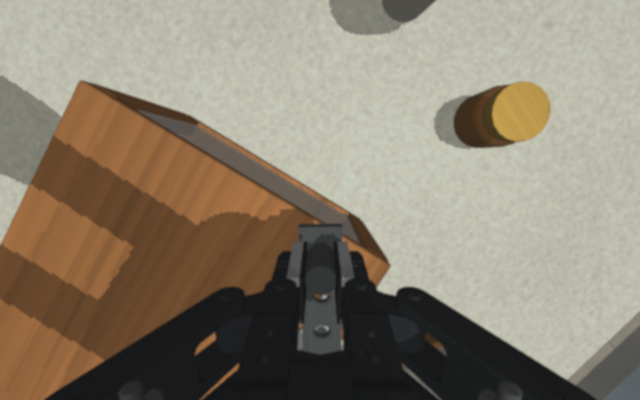

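View pics/scene4z.png

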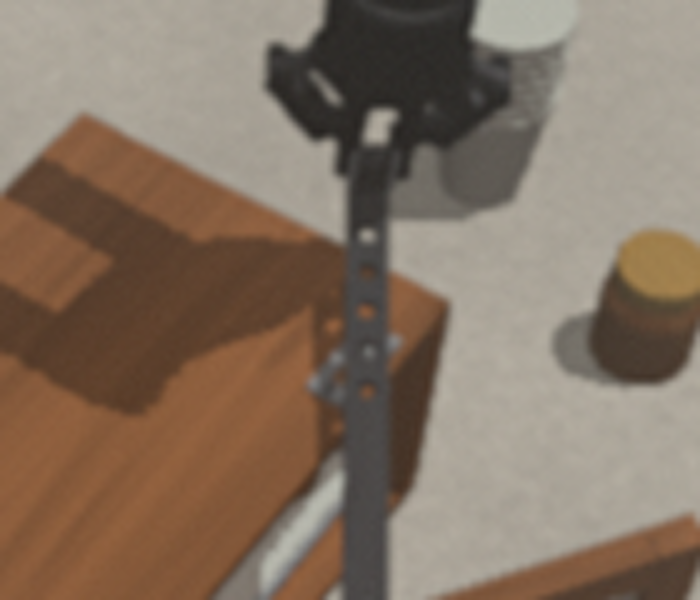

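View pics/top4z.png

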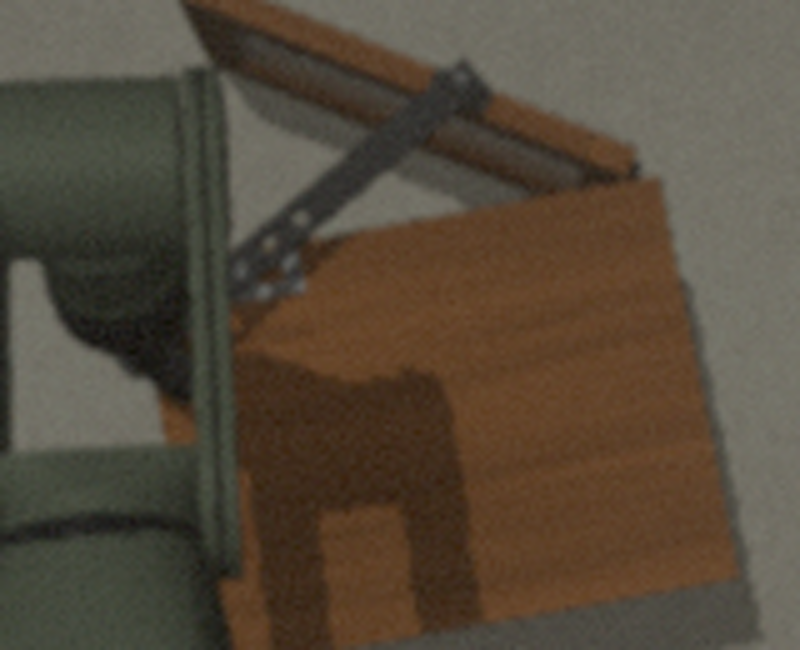

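```bash
python3 - <<'E'
from plan import *
S=camera_model("scene");T=camera_model("top")
s=lambda x,y:((x+.5)/5-.5+300,(y+.5)/5-.5+100)
t=lambda x,y:((x+.5)/5-.5+240,(y+.5)/5-.5+130)
ph=.17
for i,(h,p) in enumerate(zip([135,160,185,210,235],[(367,389),(369,352),(367,311),(366,271),(367,236)])):
    zz=.1925+h/1000*np.sin(ph); print(h,onz(S,*s(*p),zz)[:2].round(4))
for h,p in zip([135,160,185],[(301,216),(270,243),(240,269)]):print("T",h,onz(T,*t(*p),.1925+h/1000*np.sin(ph))[:2].round(4))
tcp=state()["eef_pos"];u=lambda a:np.array([np.cos(a),np.sin(a)])
for a in (2.278,2.283):print("from tcp",tcp[:2]-u(a)*(.265*np.cos(ph)-.0096*np.sin(ph)-.185*np.cos(ph)))
E
```

```text
135 [0.689  0.0081]
160 [0.6751 0.0254]
185 [0.6574 0.0436]
210 [0.6403 0.0622]
235 [0.626 0.079]
T 135 [0.6875 0.0053]
T 160 [0.67   0.0242]
T 185 [0.6534 0.0423]
from tcp [0.653438  0.0436685]
from tcp [0.65373089 0.0439201 ]
```

```bash
cat >> plan.py <<'E'
def over(P,ph):
    P=np.array(P);d=brentq(lambda d:np.linalg.norm(st(d)-P)-.185*np.cos(ph),.1,1.2);u=P-st(d);return d,np.arctan2(u[1],u[0]),ph
def desc(P,phs):
    b=pose(*over(P,phs[0]))
    for ph in phs:
        p,r=pose(*over(P,ph));print(ph,((p-b[0])*1000).round(2),(r*b[1].inv()).as_rotvec().round(4),"abs",p.round(4))
E
python3 - <<'E'
from plan import *
desc((.6538,.0441),[.17,.14,.12,.11])
desc((.6538,.0441),[.11,.1,.09,.08,.07,.06,.05,.04,.03,.02,.01,0])
E
```

```text
0.17 [0. 0. 0.] [0. 0. 0.] abs [0.6032 0.1025 0.2468]
0.14 [-0.56  0.38 -7.81] [-0.0227 -0.0197  0.0022] abs [0.6027 0.1029 0.239 ]
0.12 [ -0.89   0.62 -13.04] [-0.0377 -0.0328  0.0034] abs [0.6024 0.1031 0.2338]
0.11 [ -1.04   0.74 -15.66] [-0.0453 -0.0394  0.0039] abs [0.6022 0.1032 0.2311]
0.11 [0. 0. 0.] [0. 0. 0.] abs [0.6022 0.1032 0.2311]
0.1 [-0.15  0.11 -2.63] [-0.0075 -0.0066  0.0005] abs [0.6021 0.1033 0.2285]
0.09 [-0.28  0.22 -5.25] [-0.0151 -0.0132  0.0009] abs [0.6019 0.1034 0.2259]
0.08 [-0.41  0.32 -7.89] [-0.0226 -0.0197  0.0013] abs [0.6018 0.1035 0.2232]
0.07 [ -0.54   0.42 -10.52] [-0.0301 -0.0263  0.0016] abs [0.6017 0.1036 0.2206]
0.06 [ -0.65   0.52 -13.16] [-0.0376 -0.0329  0.0019] abs [0.6016 0.1037 0.218 ]
0.05 [ -0.76   0.61 -15.8 ] [-0.0452 -0.0395  0.0021] abs [0.6015 0.1038 0.2153]
0.04 [ -0.86   0.7  -18.44] [-0.0527 -0.0461  0.0023] abs [0.6014 0.1039 0.2127]
0.03 [ -0.95   0.78 -21.09] [-0.0602 -0.0527  0.0025] abs [0.6013 0.104  0.21  ]
0.02 [ -1.03   0.87 -23.74] [-0.0677 -0.0593  0.0026] abs [0.6012 0.1041 0.2074]
0.01 [ -1.1    0.94 -26.38] [-0.0753 -0.0659  0.0026] abs [0.6011 0.1042 0.2047]
0 [ -1.17   1.02 -29.03] [-0.0828 -0.0724  0.0027] abs [0.601  0.1042 0.2021]
```

Call:
jog_arm([
  [1,-0.2,0.1,-2,-0.006,-0.005,0],
  [1,-0.3,0.2,-4,-0.012,-0.01,0.001],
  [1,-0.5,0.3,-6,-0.017,-0.015,0.001],
  [1,-0.6,0.4,-8,-0.023,-0.02,0.002],
  [1,-0.7,0.5,-10,-0.029,-0.025,0.002],
  [1,-0.8,0.5,-11.5,-0.033,-0.029,0.003],
  [1,-0.9,0.6,-13,-0.038,-0.033,0.003],
  [1,-1,0.7,-14,-0.041,-0.035,0.003],
  [1,-1,0.7,-14,-0.041,-0.035,0.003],
  [1,-1,0.7,-14,-0.041,-0.035,0.003],
])

```text
time_s: 9.45
eef_pos: [0.6023, 0.1031, 0.2323]
tool_rot: [-3.14, -0.116, 2.281]
force: [-1.3, 2.8, -0.5]
gripper_width: 0.0137
```

```bash
python3 - <<'E'
from h import *
s=state();print({k:s[k] for k in("eef_pos","tool_rot","force","torque")})
cm,im=shot("scene","scene5");zoom('scene5',340,130,400,190,12,'scene5z')
E
```

```text
{'eef_pos': array([0.60231396, 0.10310418, 0.2322827 ]), 'tool_rot': array([-3.14014819, -0.11558498,  2.28128119]), 'force': array([-1.34899331,  2.76212442, -0.50924204]), 'torque': array([0.32422985, 0.2288633 , 0.07237048])}
```

View pics/scene5z.png

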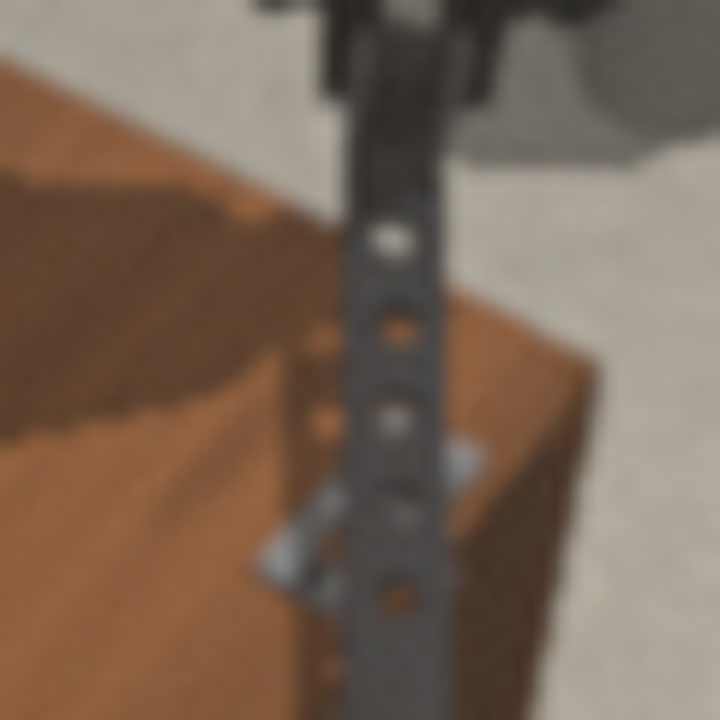

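Call:
jog_arm([
  [1,0,0,-0.5,-0.001,-0.001,0],
  [1,-0.1,0,-1,-0.003,-0.003,0],
  [1,-0.1,0.1,-1.5,-0.004,-0.004,0],
  [1,-0.1,0.1,-2,-0.006,-0.005,0],
  [1,-0.2,0.1,-2.5,-0.007,-0.006,0],
  [1,-0.2,0.1,-3,-0.009,-0.008,0.001],
  [1,-0.2,0.1,-3.5,-0.01,-0.009,0.001],
  [1,-0.2,0.1,-3.5,-0.01,-0.009,0.001],
  [1,-0.2,0.1,-3.5,-0.01,-0.009,0.001],
  [1,-0.2,0.1,-3.5,-0.01,-0.009,0.001],
])

```text
time_s: 10.5
eef_pos: [0.6021, 0.1032, 0.2288]
tool_rot: [-3.141, -0.102, 2.282]
force: [-0.9, 2.8, -1.8]
gripper_width: 0.0137
```

Call:
jog_arm([
  [1,0,0,-0.3,-0.001,-0.001,0],
  [1,0,0,-0.6,-0.002,-0.001,0],
  [1,0,0,-0.9,-0.003,-0.002,0],
  [1,0,0,-1.2,-0.003,-0.003,0],
  [1,-0.1,0.1,-1.5,-0.004,-0.004,0],
  [1,-0.1,0.1,-1.5,-0.004,-0.004,0],
  [1,-0.1,0.1,-1.5,-0.004,-0.004,0],
  [1,-0.1,0.1,-1.5,-0.004,-0.004,0],
  [1,-0.1,0.1,-1.5,-0.004,-0.004,0],
  [1,-0.1,0.1,-1.5,-0.004,-0.004,0],
])

```text
time_s: 11.5
eef_pos: [0.6021, 0.1032, 0.2273]
tool_rot: [-3.141, -0.096, 2.282]
force: [-1.7, 1.9, -1.6]
gripper_width: 0.0137
```

Call:
jog_arm([
  [1,0,0,-0.3,-0.001,-0.001,0],
  [1,0,0,-0.6,-0.002,-0.001,0],
  [1,0,0,-0.9,-0.003,-0.002,0],
  [1,0,0,-1.2,-0.003,-0.003,0],
  [1,-0.1,0.1,-1.5,-0.004,-0.004,0],
  [1,-0.1,0.1,-1.5,-0.004,-0.004,0],
  [1,-0.1,0.1,-1.5,-0.004,-0.004,0],
  [1,-0.1,0.1,-1.5,-0.004,-0.004,0],
  [1,-0.1,0.1,-1.5,-0.004,-0.004,0],
  [1,-0.1,0.1,-1.5,-0.004,-0.004,0],
])

```text
time_s: 12.5
eef_pos: [0.602, 0.1033, 0.2258]
tool_rot: [-3.141, -0.091, 2.282]
force: [-1.3, 2.0, -0.5]
gripper_width: 0.0137
```

```bash
python3 - <<'E'
from h import *
s=state();print({k:s[k] for k in("eef_pos","tool_rot","force","torque")})
E
```

```text
{'eef_pos': array([0.60196824, 0.10332822, 0.22582778]), 'tool_rot': array([-3.14134204, -0.09080965,  2.2822032 ]), 'force': array([-1.25282703,  1.9933456 , -0.45527857]), 'torque': array([0.30828985, 0.24090186, 0.13644603])}
```

Call:
jog_arm([
  [1,0,0,-0.3,-0.001,-0.001,0],
  [1,0,0,-0.6,-0.002,-0.001,0],
  [1,0,0,-0.9,-0.003,-0.002,0],
  [1,0,0,-1.2,-0.003,-0.003,0],
  [1,-0.1,0.1,-1.5,-0.004,-0.004,0],
  [1,-0.1,0.1,-1.5,-0.004,-0.004,0],
  [1,-0.1,0.1,-1.5,-0.004,-0.004,0],
  [1,-0.1,0.1,-1.5,-0.004,-0.004,0],
  [1,-0.1,0.1,-1.5,-0.004,-0.004,0],
  [1,-0.1,0.1,-1.5,-0.004,-0.004,0],
])

```text
time_s: 13.5
eef_pos: [0.6019, 0.1034, 0.2243]
tool_rot: [3.141, -0.085, 2.282]
force: [-1.4, 2.1, -1.4]
gripper_width: 0.0138
```

```bash
python3 - <<'E'
from h import *
s=state();print({k:s[k] for k in("eef_pos","tool_rot","force","torque")})
cm,im=shot("scene","scene6");zoom('scene6',340,130,400,190,12,'scene6z')
E
```

```text
{'eef_pos': array([0.60192752, 0.10336405, 0.22433052]), 'tool_rot': array([ 3.14135203, -0.08504593,  2.28219109]), 'force': array([-1.40347744,  2.09989662, -1.39165788]), 'torque': array([0.32432326, 0.19840457, 0.1264176 ])}
```

View pics/scene6z.png

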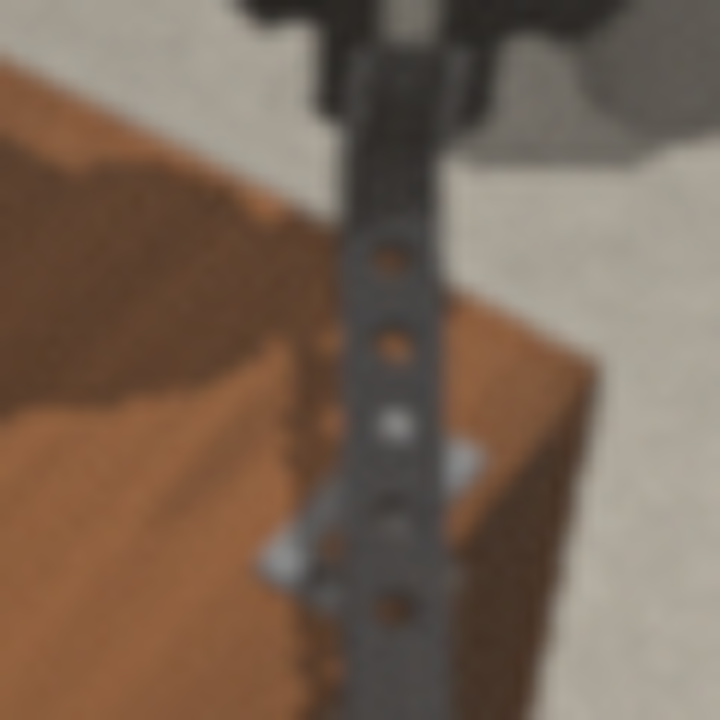

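Hole 3 at zoom (395,425) is filled with the bright peg top, and there is no contact force. It looks entered, so I'll continue gently.

Call:
jog_arm([
  [1,0,0,-0.4,-0.001,-0.001,0],
  [1,0,0,-0.8,-0.002,-0.002,0],
  [1,-0.1,0,-1.2,-0.003,-0.003,0],
  [1,-0.1,0.1,-1.6,-0.005,-0.004,0],
  [1,-0.1,0.1,-2,-0.006,-0.005,0],
  [1,-0.1,0.1,-2.4,-0.007,-0.006,0],
  [1,-0.1,0.1,-2.8,-0.008,-0.007,0],
  [1,-0.1,0.1,-3,-0.009,-0.008,0.001],
  [1,-0.1,0.1,-3,-0.009,-0.008,0.001],
  [1,-0.1,0.1,-3,-0.009,-0.008,0.001],
])

```text
time_s: 14.55
eef_pos: [0.6018, 0.1035, 0.2213]
tool_rot: [3.141, -0.073, 2.283]
force: [-1.8, 2.5, -0.8]
gripper_width: 0.0137
```

Call:
jog_arm([
  [1,0,0,-0.5,-0.001,-0.001,0],
  [1,-0.1,0,-1,-0.003,-0.003,0],
  [1,-0.1,0.1,-1.5,-0.004,-0.004,0],
  [1,-0.1,0.1,-2,-0.006,-0.005,0],
  [1,-0.1,0.1,-2.5,-0.007,-0.006,0],
  [1,-0.1,0.1,-3,-0.009,-0.008,0],
  [1,-0.2,0.1,-3.5,-0.01,-0.009,0],
  [1,-0.2,0.2,-4,-0.011,-0.01,0],
  [1,-0.2,0.2,-4,-0.011,-0.01,0],
  [1,-0.2,0.2,-4,-0.011,-0.01,0],
])

```text
time_s: 15.55
eef_pos: [0.6016, 0.1037, 0.2173]
tool_rot: [3.141, -0.058, 2.283]
force: [-2.1, 2.2, -0.6]
gripper_width: 0.0138
```

```bash
python3 - <<'E'
from h import *
s=state();print({k:s[k] for k in("eef_pos","tool_rot","force","torque")})
E
```

```text
{'eef_pos': array([0.6015613 , 0.10367322, 0.21731116]), 'tool_rot': array([ 3.14096394, -0.05822994,  2.28326024]), 'force': array([-2.11999423,  2.19718985, -0.59898412]), 'torque': array([0.34846533, 0.23245697, 0.08473785])}
```

Call:
jog_arm([
  [1,0,0,-0.6,-0.002,-0.002,0],
  [1,-0.1,0,-1.2,-0.003,-0.003,0],
  [1,-0.1,0.1,-1.8,-0.005,-0.004,0],
  [1,-0.1,0.1,-2.4,-0.007,-0.006,0],
  [1,-0.1,0.1,-3,-0.009,-0.008,0],
  [1,-0.2,0.1,-3.6,-0.01,-0.009,0],
  [1,-0.2,0.1,-4.2,-0.012,-0.01,0],
  [1,-0.2,0.2,-4.8,-0.014,-0.012,0],
  [1,-0.2,0.2,-5.5,-0.016,-0.014,0],
  [1,-0.2,0.2,-6,-0.017,-0.015,0],
])

```text
time_s: 16.55
eef_pos: [0.6013, 0.1039, 0.2112]
tool_rot: [3.141, -0.036, 2.283]
force: [-1.2, 2.2, -0.9]
gripper_width: 0.014
```

Call:
jog_arm([
  [1,0,0,-0.6,-0.002,-0.002,0],
  [1,-0.1,0,-1.2,-0.003,-0.003,0],
  [1,-0.1,0.1,-1.8,-0.005,-0.004,0],
  [1,-0.1,0.1,-2.4,-0.007,-0.006,0],
  [1,-0.1,0.1,-3,-0.009,-0.008,0],
  [1,-0.2,0.1,-3.6,-0.01,-0.009,0],
  [1,-0.2,0.1,-4.2,-0.012,-0.01,0],
  [1,-0.2,0.2,-4.8,-0.014,-0.012,0],
  [1,-0.2,0.2,-5.5,-0.016,-0.014,0],
  [1,-0.2,0.2,-6,-0.017,-0.015,0],
])

```text
time_s: 17.55
eef_pos: [0.6011, 0.1041, 0.2052]
tool_rot: [3.141, -0.013, 2.283]
force: [-2.3, 2.3, -1.4]
gripper_width: 0.0137
```

```bash
python3 - <<'E'
from h import *
s=state();print({k:s[k] for k in("eef_pos","tool_rot","force","torque")})
cm,im=shot("scene","scene7");zoom('scene7',330,110,450,230,6,'scene7z')
E
```

```text
{'eef_pos': array([0.60106679, 0.10410291, 0.20521854]), 'tool_rot': array([ 3.14057598, -0.01265069,  2.28322057]), 'force': array([-2.3496987 ,  2.26860994, -1.39461311]), 'torque': array([0.36802594, 0.26554335, 0.10298954])}
```

View pics/scene7z.png

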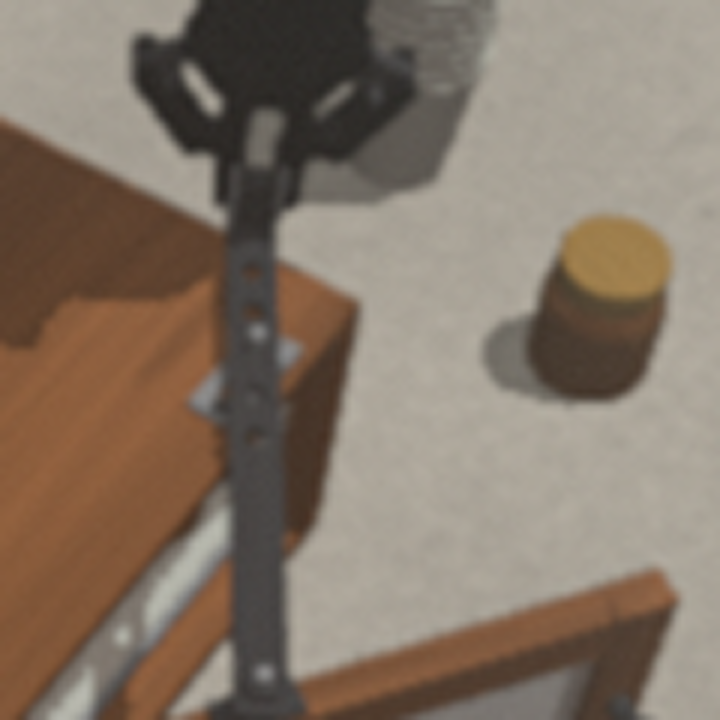

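Call:
jog_arm([
  [1,0,0,-0.5,-0.001,-0.001,0],
  [1,0,0,-1,-0.003,-0.003,0],
  [1,0,0,-1.5,-0.004,-0.004,0],
  [1,0,0,-2,-0.006,-0.005,0],
  [1,0,0,-2.6,-0.007,-0.006,0],
  [1,-0.1,0.1,-2.6,-0.007,-0.006,0],
  [1,-0.2,0.2,-2.6,-0.007,-0.006,0],
  [1,-0.3,0.3,-2.6,-0.007,-0.006,0],
  [1,-0.4,0.4,-2.6,-0.007,-0.006,0],
  [1,-0.4,0.4,-2.6,-0.007,-0.006,0],
])

```text
time_s: 18.6
eef_pos: [0.6009, 0.1043, 0.2027]
tool_rot: [3.14, -0.003, 2.283]
force: [-0.2, 1.0, -0.8]
gripper_width: 0.0136
```

```bash
python3 - <<'E'
from h import *
s=state();print({k:s[k] for k in("eef_pos","tool_rot","force","torque")})
E
```

```text
{'eef_pos': array([0.60090654, 0.10425297, 0.20266351]), 'tool_rot': array([ 3.14043511e+00, -2.70280465e-03,  2.28328674e+00]), 'force': array([-0.15045782,  1.01733545, -0.84313219]), 'torque': array([0.12634151, 0.1391888 , 0.07893683])}
```

Call:
jog_arm([
  [0.8,0,0,0,0,0,0],
  [0.75,0,0,0,0,0,0],
  [0.7,0,0,0,0,0,0],
  [0.65,0,0,0,0,0,0],
  [0.6,0,0,0,0,0,0],
  [0.5,0,0,0,0,0,0],
  [0.4,0,0,0,0,0,0],
  [0.4,0,0,0,0,0,0],
  [0.4,0,0,0,0,0,0],
  [0.4,0,0,0,0,0,0],
])

```text
time_s: 19.6
eef_pos: [0.6009, 0.1043, 0.2026]
tool_rot: [3.14, -0.003, 2.283]
force: [0.9, -0.2, -1.2]
gripper_width: 0.051
```

```bash
python3 - <<'E'
from h import *
s=state();print({k:s[k] for k in("eef_pos","force","gripper_width")})
cm,im=shot("scene","scene8");zoom('scene8',330,110,450,230,6,'scene8z');shot("wrist","w8")
E
```

```text
{'eef_pos': array([0.60089012, 0.10426773, 0.20262875]), 'force': array([ 0.92886491, -0.17097167, -1.17992863]), 'gripper_width': 0.05100274063258381}
```

View pics/scene8z.png

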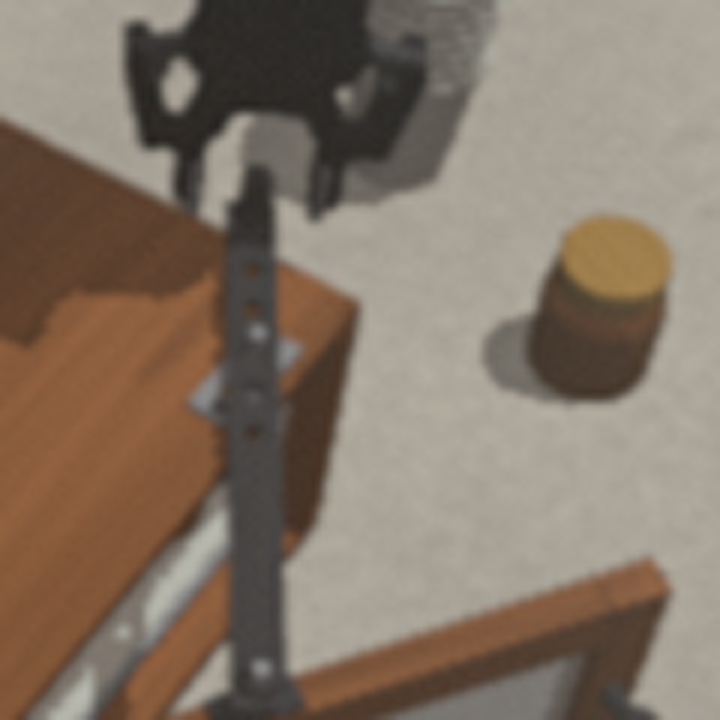

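View pics/w8.png

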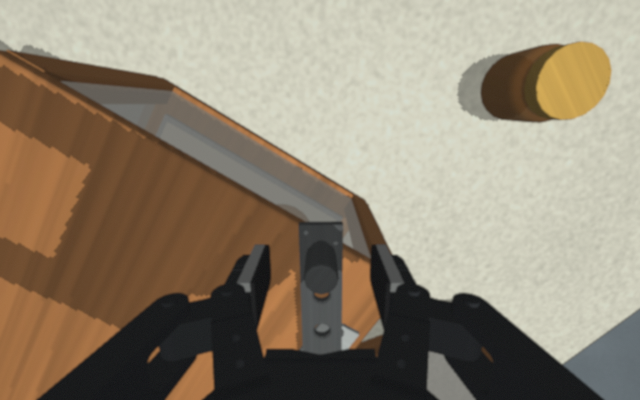

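The bar stays hooked with the peg showing through hole 3, and the jaws are clear either side of the knob. I'll retreat straight up, then back.

Call:
jog_arm([
  [0.3,0,0,5,0,0,0],
  [0.2,0,0,15,0,0,0],
  [0.1,0,0,30,0,0,0],
  [0,0,0,50,0,0,0],
  [0,0,0,75,0,0,0],
  [0,0,0,100,0,0,0],
  [0,-20,0,120,0,0,0],
  [0,-60,-10,130,0,0,0],
  [0,-90,-20,130,0,0,0],
  [0,-90,-20,130,0,0,0],
])

```text
time_s: 20.7
eef_pos: [0.5079, 0.0835, 0.3351]
tool_rot: [3.139, -0.001, 2.283]
force: [0.1, -0.5, -0.0]
gripper_width: 0.0856
```

Call:
jog_arm([
  [0,-20,-40,0,0,0,0],
  [0,-40,-80,0,0,0,0],
  [0,-60,-120,0,0,0,0],
  [0,-80,-150,0,0,0,0],
  [0,-95,-170,0,0,0,0],
  [0,-100,-180,0,0,0,0],
  [0,-100,-180,0,0,0,0],
  [0,-100,-180,0,0,0,0],
  [0,-100,-180,0,0,0,0],
  [0,-100,-180,0,0,0,0],
])

```text
time_s: 21.7
eef_pos: [0.4085, -0.0958, 0.3349]
tool_rot: [3.139, -0.002, 2.284]
force: [-0.5, -0.2, 0.5]
gripper_width: 0.0854
```

```bash
python3 - <<'E'
from h import *
s=state();print({k:s[k] for k in("eef_pos","force","time_s")})
shot("scene","scene9");zoom('scene9',320,110,440,230,6,'scene9z');shot("top","top9");zoom('top9',170,130,400,260,3,'top9z')
zoom('top9',240,130,400,260,5,'top9y')
a=cv2.imread("pics/top0.png").astype(int);b=cv2.imread("pics/top9.png").astype(int)
d=np.abs(a-b).max(2)
for n,(x0,y0,x1,y1) in dict(jar=(205,168,240,200),cup=(178,212,220,248),bowl=(448,188,486,225)).items(): print(n,(d[y0:y1,x0:x1]>40).sum())
E
```

```text
{'eef_pos': array([ 0.40852166, -0.09578916,  0.33493771]), 'force': array([-0.52709265, -0.24686611,  0.51306187]), 'time_s': 21.7}
jar 0
cup 0
bowl 0
```

View pics/scene9z.png

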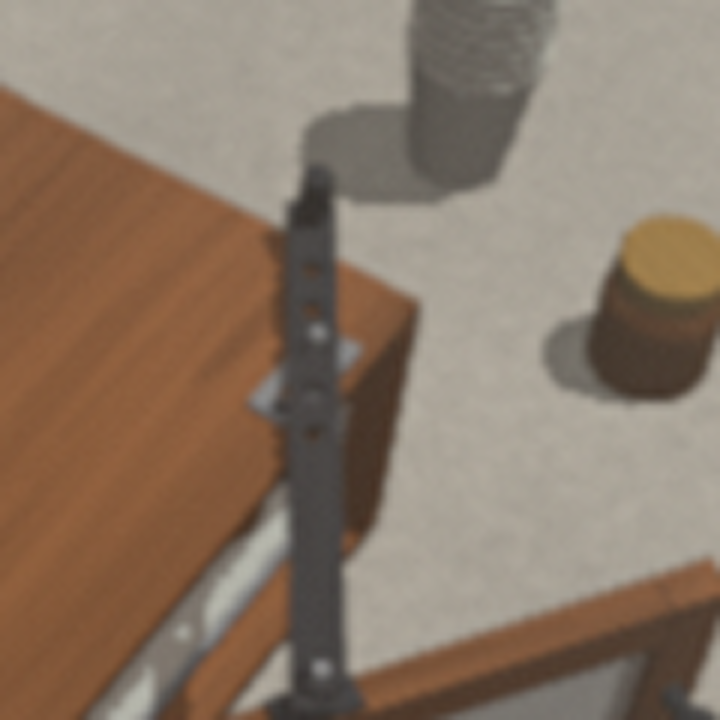

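View pics/top9y.png

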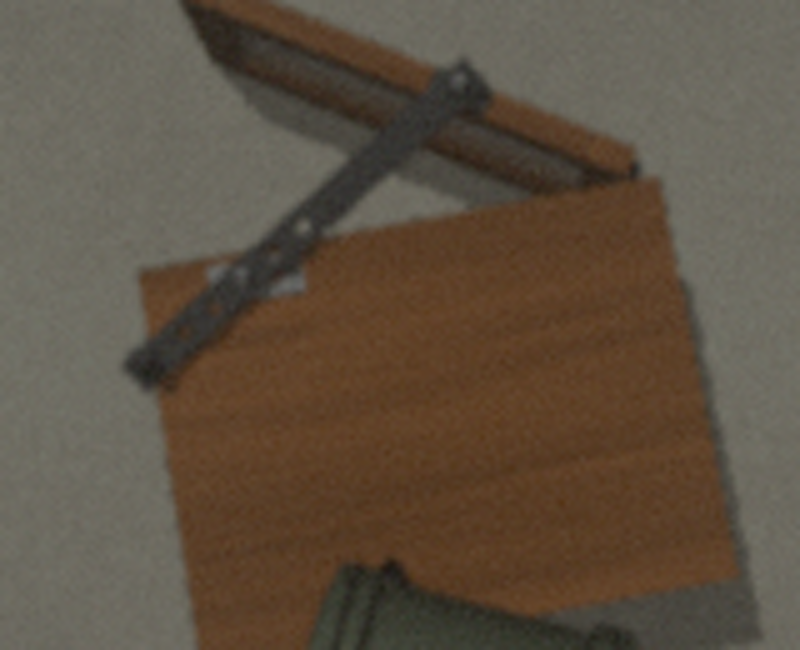

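```bash
python3 - <<'E'
from plan import *
T=camera_model("top");S=camera_model("scene")
t=lambda x,y:((x+.5)/5-.5+240,(y+.5)/5-.5+130)
a,b=[onz(T,*t(*p),.176)[:2] for p in((265,0),(633,146))]
c,d=[onz(T,*t(*p),.18)[:2] for p in((140,272),(658,180))]
f=lambda v:np.arctan2(v[1],v[0])
print("door",f(b-a)-f(d-c))
zz=.1925
s=lambda x,y:((x+.5)/6-.5+320,(y+.5)/6-.5+110)
stS=onz(S,*s(321,668),.198)[:2];stT=onz(T,*t(459,82),.198)[:2]
print(stS,stT); 
for q in(stS-[.0023,.0023],stT):
    v=q-H; print("door from stud",f(v)-f(st(0)-H),np.linalg.norm(v))
# level check: knob top triangulation
for zt in(.220,.227,.234): print(zt,onz(S,*s(317,172),zt)[:2],onz(T,*t(146,364),zt)[:2])
E
```

```text
door -0.5679214947810327
[ 0.77354886 -0.0876133 ] [ 0.77532966 -0.09427232]
door from stud -0.5502794467368568 0.12276401665588633
door from stud -0.5954401409985961 0.1204167451198779
0.22 [0.5968381  0.11250503] [0.59623715 0.10106757]
0.227 [0.6007445  0.10685145] [0.595302   0.09976551]
0.234 [0.60465089 0.10119788] [0.59436685 0.09846345]
```

```bash
python3 -c "
from bench import *
print(close_job())"
```

```text
the job is handed in; nothing more can be done
None
```

The door is propped open on the stay alone, with the third hole over the peg. I handed the job in at about 22 s; the hand-in gives no verdict.

**What I did:** I gripped the knob, tilted the bar up 0.17 rad, and swung it out so it pushed the door open. I then lowered the third hole onto the peg in small steps. Between steps the measured wrist force stayed around 3 N or less. Before letting go I eased the bar outward until the peg took the spring load, then opened the jaws and backed clear.

**Last checks:**
- **Hole and peg:** the last scene picture shows the peg through hole 3. I did not measure the final distance between hole and plate centre. Earlier wrist pictures put the peg 6 to 7 mm off the plate's centre, within the 10.5 mm limit.
- **Bar level:** I judged this from the tool height at release, about 0.5 mm above its height when I first gripped the knob with the bar down. The knob triangulation was too coarse to confirm it.
- **Door angle:** I measured 0.57 rad from the door edge, and 0.55 and 0.60 rad from the stud in the two cameras. They disagree slightly, but all fall within 0.5 to 0.8 rad.
- **Door at rest:** I did not measure the door's speed.
- **Cups, jar and bowl:** the top pictures show no change from the start.
- **Arm:** it ended clear of everything, with about zero force on the tool.

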